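Scale block into the object tray, then present the tray to the lamp

TASK

Stand the aluminium scale block's foot in the recess of the wooden object tray and press it firmly home until the foot is flush. Then take the tray by the bar over its dish, lift it straight up, and in the air turn it a quarter turn to bring the scale block round to the side where the mushroom lamp stands, keeping the tray level and the loose glass ball in the middle of the dish all along. Finish still holding the tray level and still above its grey plinth, some 8 cm clear of it; leave the eraser and the loupe alone.

Things in the scene. Friction and masses are not known exactly. Their poses are not given: they have to be found in the camera images.
- scale_grip (a point): Grip point of the loose aluminium scale block: middle of its upright plate (10 mm thick along x, 36 mm wide along y, ruled with dark bars, top 52 mm above the block's underside), 36 mm above the underside, 26 mm above the foot's top. z up. The block stands on the table in one of three places on the plinth's near side; eraser and loupe take the other two.
- scale_foot (a point): Centre of the top face of the scale block's foot, 10 mm above its underside and 26 mm below scale_grip.
- recess (a point): Centre of the mouth of the rectangular recess in the tray's tab, level with the tab's top, 16 mm above the tray's underside. 29 mm along x by 47 mm along y, 10 mm deep (1.5 mm of play all round the foot), slightly chamfered. Axes as the tray's. The foot is flush when scale_foot is level with this point. The plinth supports the tab from below.
- tray_grip (a point): Centre of the tray's carrying bar, straight over the dish's centre, 118 mm above the tray's underside. Bar: 14 mm thick (x), 140 mm long (y), 24 mm high (top at 130 mm), on two uprights at its ends (y = +-66 mm); 86 mm free height between the bar and the dish's rim. Axes as the tray's: x towards the tab, y along the bar, z up.
- dish_centre (a point): Centre of the dish's floor, 6 mm above the tray's underside, 112 mm below tray_grip. The dish is round, 134 mm across; floor flat within 6 mm of the centre, rising at 8 degrees to a radius of 28 mm, then at 20 degrees to the rim at 58 mm, 20 mm above the underside.
- ball_center (a point): Centre of the loose green glass ball, 25 mm in diameter, 22 g, that rests in the middle of the dish and rolls freely.
- tray: The loose light-wood tray, about 0.45 kg (may vary by a third), its centre of mass within 30 mm of below the bar, towards the tab. Origin in the middle of the underside below the dish's centre; x from the dish to the tab (48 x 80 mm, 16 mm high, recess centre 92 mm from the dish's centre), y along the bar, z up.
- scale: The scale block (60 g, may vary by a third): a flat foot 26 mm (x) by 44 mm (y), 10 mm high, with the upright plate along its middle. Origin in the middle of its underside, axes as of scale_grip. The same either way round.
- plinth: Fixed grey plinth under the tray, 210 mm (x) by 170 mm (y), 20 mm high. Origin on the table straight below the dish's centre at the start; its axes are parallel to the tray's at the start (x towards the tab, roughly away from the robot, y to the left).
- plinth_centre (a point): Point on the plinth's top face, 20 mm above the table, where the dish's centre stands at the start.
- lamp: Fixed mushroom lamp: dark round base 96 mm across, thin stem, white domed shade 124 mm across, 148 mm tall. Origin in the middle of its underside. It stands 340 to 380 mm from the plinth's origin, exactly to one side (the plinth's +y or -y); a capped jar, 64 mm across and 100 mm tall, stands on the other side.
- ball: The ball itself (as ball_center; its axes turn as it rolls).
- loupe: Bystander: a small upright round loupe, black with a narrower steel top, 40 mm across and 38 mm tall. Origin in the middle of its underside.
- eraser: Bystander: a white eraser, 24 x 50 mm and 16 mm high, lying flat. Origin in the middle of its underside.
Not all that is in view belongs to the job. Leave any orange or turquoise look-alike of the scale alone. Leave any purple look-alike of the tray alone.

How it is judged:
By the outcome, as a careful person would: the job done as asked, in the order asked, and still so for the second after the job is handed in, while the arm keeps its last pose, push and grip.
It also fails if it takes over 58 s, if anything falls off the work surface, if the arm or the gripper's body presses on something with over 40 N, if the wrist force passes 120 N, or if a joint passes its speed limit or range.

ROBOT

A 6-joint arm with a two-finger parallel gripper is mounted at the origin on the work surface. World frame = base frame: x ahead of the robot, y to its left, z up, the work surface at z = 0. Lengths are in m, angles in rad, forces in N, time in s.
With the tool pointing down it reaches from about 0.35 to 0.975 m from the base axis. Payload 4.9 kg.
Tool frame: the origin (TCP) lies midway between the tips of the shut fingers; the grasp point (between the pads) lies 19 mm behind it; z points along the fingers, y is the line along which they close (so a half turn about z gives the same grasp; the last joint's range is limited). The gripper opens to 85 mm and grips with 20 to 120 N. Pads are 22 mm wide; open, the fingers measure 114 mm over their backs; the gripper's body (76 mm by 85 mm) begins 54 mm behind the grasp point. The pads swing forward as they close: fully open they stand 13 mm farther back than shut.
Start: joints at [-1.372, 0.053, 1.613, -0, 1.476, -0.119], TCP at [0.195, -0.594, 0.231] pointing down, gripper open.
Joint ranges: [-3.01, 3.01], [-1.01, 2.22], [0.06, 2.58], [-1.02, 4.17], [0.09, 2.62], [-3.14, 3.14]. Speed limits (rad/s): [2.57, 2.57, 3.14, 3.14, 3.14, 3.14].

INTERFACE

Orientations are given as a unit quaternion [w, x, y, z].
In Python, from plant import state, grab_frame, camera_info, job_done, spot_in, masks_of, pinpoint gives the robot as it stands.
- The arm moves only by the shell command python3 -m handwheel 'ROWS' [OPENING]. ROWS is JSON, a list that holds one entry, the list of rows, each a list of 6 numbers: the shift along the world's x, y, z in m, then the turn, a rotation vector about the world's x, y, z in degrees. In form: [[[tx, ty, tz, ax, ay, az], ...]]. A call has 1 to 20 rows; each row shifts and turns the commanded pose from where the row before left it; what a row does not reach is not made up. A row lasts 1/12 s, in which the tool goes at most 41.7 mm and 7.16 degrees, less where a joint would pass 70% of its speed; a pose out of reach is approached as far as the arm can. A call is refused whole if a number of a shift passes 0.0417 or a number of a turn 7.16, either way. A call with a gripper value outside its range is refused whole. OPENING is the opening, from 0 (shut) to 1 (fully open), set as the call begins (- or left out, the last holds). The fingers move at their own pace and stop on an object; the grip force is fixed at half the most. Time passes only in rows, so rows that do not move let the fingers close. It gives the time, the measured TCP pose, the force, the opening and the grip force at its end, in the units of the state.
- state(): the state, without advancing time (a new reading comes with each control period).
- grab_frame(name): name is "scene" or "side" or "wrist"; returns (picture, depth): 480x640x3 uint8, blue, green, red; 480x640 float32, m along the optical axis (not along the pixel's ray), 0 where there is no reading.
- camera_info(name): a dict with "fx", "fy", "cx", "cy" (pixels), "T" (4x4, takes a point from camera to world coordinates). Camera axes: x right, y up, looking along -z (the intrinsics and any distortion apply to the point x, -y, -z); pixel columns grow to the right and rows downward; lengths in m; the calibration is good to about 2 mm. A picture is of the moment at which its call begins: read the wrist's pose just before it. camera_info takes no time and is no camera call; for the wrist camera it gives the pose at the moment of the call.
- job_done(): hands the job in; it is judged then, once.
Trained networks look in the newest picture that a camera, given by its name, has taken for a name from the list of things; names that differ only in an ending like _2 or _b are one class to them, and where a whole thing is asked for, a point or a joint stands for the part that bears it (a point fixed in the world has none). Each returns a list of dicts, best first, with "conf" (0 to 1); they miss things now and then, are a little off and sometimes report something else, mostly with a low value. They report only what shows in the picture. A call takes as long as a camera call. They do not tell look-alikes from the thing itself.
- spot_in(camera, thing): "box" ([left, top, width, height] in pixels, round what is visible of it).
- masks_of(camera, thing): "region" (480x640 bool, what is visible of it) and "box" ([left, top, width, height] in pixels, round what is visible of it).
- pinpoint(camera, thing): "position" ([column, row] in pixels: a listed point, or the origin of a listed thing).
The state is a dict: "time": time; "joint_pos": joint angles; "joint_vel": joint speeds; "joint_efforts": joint torques, N m; "tool_pos": TCP position; "tool_rot": TCP orientation; "contact_force": force on the tool from outside, world axes, zero at the start; "ft_torque": the same for the moment, N m; "gripper_width": opening from 0.0 (shut) to 1.0 (fully open); "grasp_force": force on a finger pad.
Only numpy, scipy, OpenCV 4.12 (cv2) and the standard library are available. Lean on these libraries where they do the work, as an engineer would, in place of code of your own. Each camera call takes 0.05 s, during which the arm holds its last target. There are 200 camera calls.

## Working session

There is one attempt and no reset: what is moved stays moved. The work goes in short steps, Python scripts to look and compute and a shell command to move; the robot and the scene stay as the last step left them, time stands still between calls to the robot, and variables do not carry over. Pictures are saved under pics/ and viewed, at most 10 in all, crops included, and the job is handed in when it is done.

```bash
mkdir -p pics; cat > h.py <<'E'
import numpy as np, cv2
from plant import *
def ray(cam,px,ci=None):
    c=ci or camera_info(cam); T=np.array(c["T"])
    d=np.array([(px[0]-c["cx"])/c["fx"],-(px[1]-c["cy"])/c["fy"],-1.0])
    return T[:3,3],T[:3,:3]@d
def atz(cam,px,z,ci=None):
    o,d=ray(cam,px,ci); return o+d*(z-o[2])/d[2]
def cloud(cam,depth,ci=None):
    c=ci or camera_info(cam); T=np.array(c["T"])
    v,u=np.mgrid[:480,:640]
    P=np.stack([(u-c["cx"])/c["fx"]*depth,-(v-c["cy"])/c["fy"]*depth,-depth],-1)
    return P@T[:3,:3].T+T[:3,3]
E
python3 - <<'E'
from h import *
for n in ("scene","side"):
    im,d=grab_frame(n); cv2.imwrite(f"pics/{n}0.png",im)
    c=camera_info(n); print(n,{k:v for k,v in c.items() if k!="T"},np.round(c["T"],3).tolist())
    P=cloud(n,d)
    for t in ["scale_grip","scale_foot","recess","tray_grip","dish_centre","ball_center","lamp","eraser","loupe","plinth"]:
        for r in pinpoint(n,t)[:3]:
            p=np.array(r["position"]);u,v=np.clip(p.round().astype(int),0,[639,479])
            print(n,t,round(r["conf"],2),p.round(1),P[v,u].round(3))
print(state())
E
```

```text
scene {'fx': 486.6407069403312, 'fy': 486.6407069403312, 'cx': 313.64319060816524, 'cy': 238.06931470379556} [[0.567, -0.659, 0.494, 1.003], [0.823, 0.442, -0.356, -0.358], [0.016, 0.608, 0.793, 0.912], [0.0, 0.0, 0.0, 1.0]]
scene scale_grip 0.59 [195.2 277.6] [ 0.416 -0.238  0.052]
scene scale_grip 0.54 [230.2 266. ] [ 0.429 -0.162  0.05 ]
scene scale_grip 0.5 [218.5 231.6] [ 0.335 -0.141  0.053]
scene scale_foot 0.77 [195.  286.6] [ 0.416 -0.243  0.021]
scene scale_foot 0.58 [237.6 273.7] [ 0.435 -0.151  0.017]
scene scale_foot 0.55 [221.5 241. ] [ 0.345 -0.14   0.03 ]
scene recess 0.68 [359.3 323.4] [ 0.68  -0.006  0.022]
scene recess 0.65 [384.7 148.3] [0.374 0.301 0.111]
scene recess 0.21 [327.7 296.3] [ 0.602 -0.029  0.043]
scene tray_grip 0.91 [329.6 266. ] [ 0.601 -0.029  0.15 ]
scene tray_grip 0.75 [378.9 140. ] [0.353 0.297 0.123]
scene dish_centre 0.81 [330.  297.6] [ 0.606 -0.027  0.038]
scene dish_centre 0.59 [372.6 169.7] [0.34  0.306 0.006]
scene ball_center 0.58 [331.3 293. ] [ 0.601 -0.021  0.045]
scene ball_center 0.43 [328.5 293. ] [ 0.599 -0.027  0.047]
scene lamp
[... 1530 characters left out ...]
685e+00,  5.26762257e-02,  1.61291361e+00, -1.21130446e-05,
        1.47596209e+00, -1.18988758e-01]), 'joint_vel': array([-3.04297619e-04,  4.23095873e-04,  1.11470873e-03, -4.06900433e-04,
       -8.16830420e-06,  3.12928152e-06]), 'joint_efforts': array([-2.38004577e-03, -3.93701613e+01, -3.70468748e+01, -2.81896746e-04,
        6.10599545e-04, -2.73850723e-06]), 'tool_pos': array([ 0.19526868, -0.59369791,  0.23131019]), 'tool_rot': array([ 2.05898412e-05,  9.87405940e-01,  1.58207170e-01, -5.21244971e-06]), 'contact_force': array([-0.51323542,  1.26108382,  0.05238328]), 'ft_torque': array([-0.0280942 ,  0.05134461, -0.0341352 ]), 'grasp_force': 0.0, 'gripper_width': 1.0051407455543682}
```

View scene.

View pics/scene0.png

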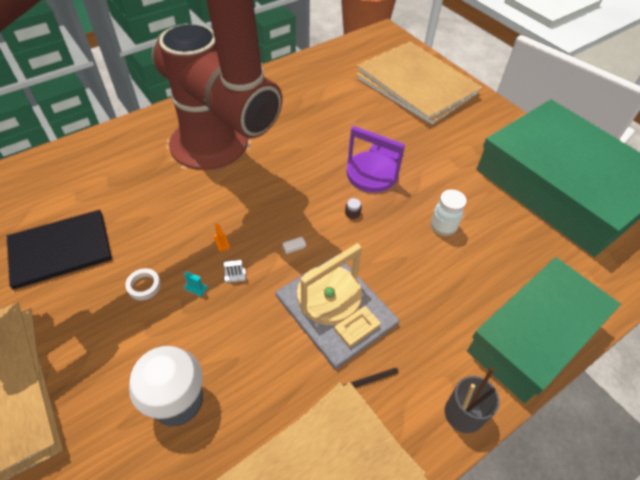

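```bash
python3 - <<'E'
import cv2
a=cv2.imread("pics/side0.png")[190:310,230:450]
cv2.imwrite("pics/crop1.png",cv2.resize(a,None,fx=3.6,fy=3.6,interpolation=cv2.INTER_CUBIC))
E
```

```text
(no output)
```

View pics/crop1.png

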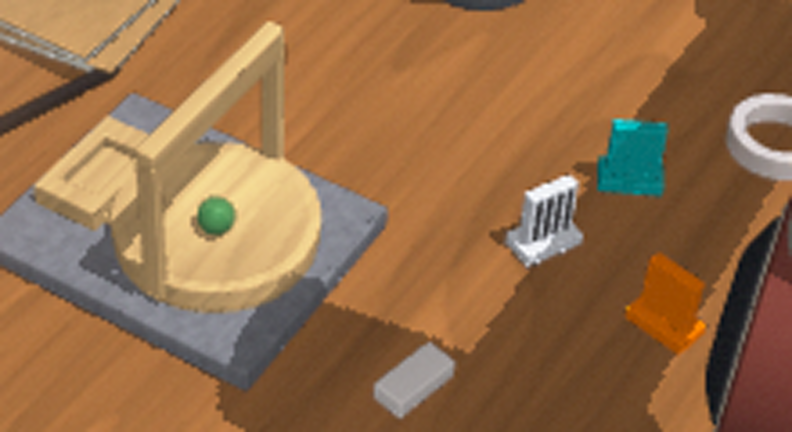

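```bash
python3 - <<'E'
from h import *
def rect(Q):
    (c,s,a)=cv2.minAreaRect((Q[:,:2]*1000).astype(np.float32)); return np.round(c,1),np.round(s,1),round(a,1),len(Q)
def pca(Q):
    m=Q.mean(0);w,v=np.linalg.eigh(np.cov(Q[:,:2].T)); return m.round(4),np.degrees(np.arctan2(v[1,1],v[0,1])).round(1),len(Q)
for n in("scene","side"):
    im,d=grab_frame(n);P=cloud(n,d);z=P[...,2]
    near=lambda c,r:np.hypot(P[...,0]-c[0],P[...,1]-c[1])<r
    bar=P[near((.595,-.02),.1)&(z>.138)&(z<.16)]; print(n,"bar",pca(bar),rect(bar),np.median(bar[:,2]))
    pl=P[near((.6,-.02),.18)&(z>.014)&(z<.025)]; print("plinth",rect(pl))
    sc=P[near((.43,-.147),.045)&(z>.03)&(z<.06)];print("plate",pca(sc),rect(sc),sc[:,2].max())
    sc=P[near((.43,-.147),.045)&(z>.006)&(z<.06)];print("block",rect(sc))
    lm=P[near((.64,-.38),.09)&(z>.03)];print("lamp",rect(lm))
    for t in("scale_foot","recess"):
        for r in pinpoint(n,t)[:3]: print(t,r["conf"],atz(n,r["position"],.01 if t=="scale_foot" else .036).round(4))
E
```

```text
scene bar (array([ 0.5968, -0.0242,  0.1478]), np.float64(92.2), 589) (array([594.8, -20.9]), array([ 15.6, 140.3]), 2.5, 589) 0.14878463337382286
plinth (array([573. , -22.4]), array([304.2, 170.9]), 2.5, 3336)
plate (array([ 0.4291, -0.1567,  0.0455]), np.float64(64.2), 161) (array([ 427.3, -155.7]), array([35.8, 13.7]), 65.2, 161) 0.05607254042455323
block (array([ 428.4, -156.1]), array([44.4, 24.9]), 68.5, 348)
lamp (array([ 613.4, -377.1]), array([111.8, 121.5]), 25.8, 4138)
scale_foot 0.86 [ 0.4259 -0.1505  0.01  ]
scale_foot 0.64 [ 0.3287 -0.1415  0.01  ]
scale_foot 0.62 [ 0.4044 -0.2444  0.01  ]
recess 0.87 [ 0.686  -0.0149  0.036 ]
recess 0.7 [0.333  0.3596 0.036 ]
side bar (array([ 0.5912, -0.0126,  0.1473]), np.float64(92.4), 411) (array([592.9, -16.9]), array([ 16.2, 141.6]), 2.3, 411) 0.14847338320015313
plinth (array([592. , -16.2]), array([178.8, 343.6]), 89.9, 2200)
plate (array([ 0.4247, -0.1493,  0.0441]), np.float64(61.9), 143) (array([ 425. , -152.8]), array([40.3, 14.4]), 67.1, 143) 0.055022498771503
block (array([ 423.1, -150.2]), array([46.3, 26.7]), 57.6, 312)
lamp (array([ 605. , -365.7]), array([104.3, 105.6]), 81.7, 1326)
scale_foot 0.92 [ 0.3316 -0.1411  0.01  ]
scale_foot 0.74 [ 0.4226 -0.1532  0.01  ]
scale_foot 0.52 [ 0.4085 -0.2296  0.01  ]
recess 0.96 [ 0.6808 -0.0021  0.036 ]
recess 0.74 [0.2959 0.3837 0.036 ]
```

```bash
python3 -m handwheel '[[[0.0166,0.0314,-0.0022,0,0,3.3],[0.0166,0.0314,-0.0022,0,0,3.3],[0.0166,0.0314,-0.0022,0,0,3.3],[0.0166,0.0314,-0.0022,0,0,3.3],[0.0166,0.0314,-0.0022,0,0,3.3],[0.0166,0.0314,-0.0022,0,0,3.3],[0.0166,0.0314,-0.0022,0,0,3.3],[0.0166,0.0314,-0.0022,0,0,3.3],[0.0166,0.0314,-0.0022,0,0,3.3],[0.0166,0.0314,-0.0022,0,0,3.3],[0.0166,0.0314,-0.0022,0,0,3.3],[0.0166,0.0314,-0.0022,0,0,3.3],[0.0166,0.0314,-0.0022,0,0,3.3],[0.0166,0.0314,-0.0022,0,0,3.3],[0,0,0,0,0,0],[0,0,0,0,0,0],[0,0,0,0,0,0]]]'
cat > look.py <<'E'
from h import *
import sys
c=camera_info("wrist");s=state();im,d=grab_frame("wrist");cv2.imwrite(sys.argv[1],im)
P=cloud("wrist",d,c);z=P[...,2]
print(s["time"],s["tool_pos"].round(4),np.round(c["T"],3).tolist())
w,x,y,zz=s["tool_rot"];print("tool y dir deg",np.degrees(np.arctan2(w*w-x*x+y*y-zz*zz,2*(x*y-w*zz))),"tilt",2*(x*zz+w*y),2*(y*zz-w*x))
for a in sys.argv[2:]:
    t,h=a.split("=")
    for r in pinpoint("wrist",t)[:2]:print(t,round(r["conf"],2),np.round(r["position"],1),atz("wrist",r["position"],float(h),c).round(4))
E
python3 - <<'E'
import sys;sys.argv=["","pics/w1.png","scale_foot=.01","scale_grip=.036"]
exec(open("look.py").read())
near=np.hypot(P[...,0]-.427,P[...,1]+.153)<.045
for lo,hi in((.045,.06),(.005,.02),(.005,.06)):
    Q=P[near&(z>lo)&(z<hi)];print(lo,hi,len(Q), len(Q) and cv2.minAreaRect((Q[:,:2]*1000).astype(np.float32)),Q.mean(0))
E
```

```text
time: 2.82
tool_pos: [0.4276, -0.1543, 0.2006]
tool_rot: [0.0, 0.846, 0.533, -0.0]
contact_force: [-0.3, -0.6, -0.6]
gripper_width: 1.0
grasp_force: 0.0
2.8167 [ 0.4276 -0.1543  0.2006] [[0.902, 0.411, 0.136, 0.463], [-0.433, 0.855, 0.286, -0.081], [0.001, -0.317, 0.948, 0.343], [0.0, 0.0, 0.0, 1.0]]
tool y dir deg -25.593570943729084 tilt -3.249418343591006e-05 -0.0005761630590999417
scale_foot 0.79 [322.4 207.2] [ 0.4306 -0.1524  0.01  ]
scale_foot 0.77 [340.  287.4] [ 0.4096 -0.2401  0.01  ]
scale_grip 0.67 [318.4 219.1] [ 0.4249 -0.1555  0.036 ]
scale_grip 0.67 [337.4 295.8] [ 0.4075 -0.2351  0.036 ]
0.045 0.06 468 ((428.1112060546875, -153.25503540039062), (35.79936599731445, 9.882662773132324), 64.57675170898438) [ 0.42864281 -0.15272323  0.05118591]
0.005 0.02 703 ((428.2257080078125, -153.489990234375), (44.18574523925781, 25.680177688598633), 63.357383728027344) [ 0.42961891 -0.1503949   0.00964302]
0.005 0.06 1241 ((428.2257080078125, -153.489990234375), (44.18574523925781, 25.680177688598633), 63.357383728027344) [ 0.42948929 -0.15069208  0.02668892]
```

View pics/w1.png

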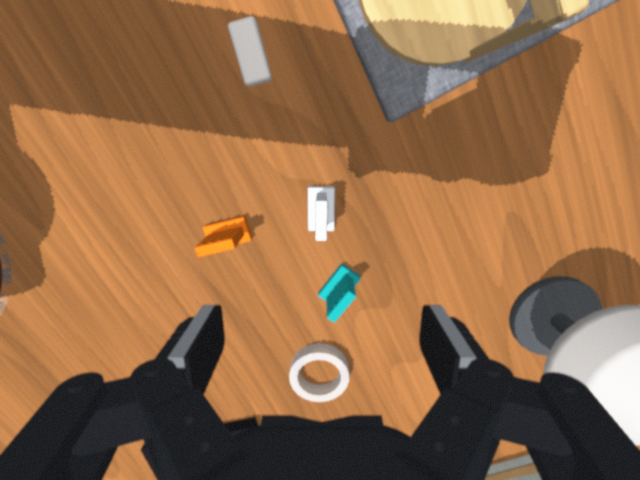

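```bash
python3 -m handwheel '[[[0.0006,0.0009,-0.03,0,0,0],[0,0,-0.04,0,0,0],[0,0,-0.04,0,0,0],[0,0,-0.03,0,0,0],[0,0,-0.02,0,0,0],[0,0,-0.012,0,0,0],[0,0,-0.0096,0,0,0],[0,0,0,0,0,0],[0,0,0,0,0,0]]]' 0.6
python3 -m handwheel '[[[0,0,0,0,0,0],[0,0,0,0,0,0],[0,0,0,0,0,0],[0,0,0,0,0,0],[0,0,0,0,0,0],[0,0,0,0,0,0]]]' 0
```

```text
time: 3.72
tool_pos: [0.4282, -0.1539, 0.0191]
tool_rot: [-0.0, 0.847, 0.532, -0.0]
contact_force: [-0.2, -0.2, 1.1]
gripper_width: 0.601
grasp_force: 0.0
time: 4.22
tool_pos: [0.429, -0.1536, 0.0199]
tool_rot: [0.001, 0.846, 0.533, 0.0]
contact_force: [-1.9, 0.5, 6.3]
gripper_width: 0.11
grasp_force: 62.8
```

```bash
python3 -m handwheel '[[[0,0,0.01,0,0,0],[0,0,0.03,0,0,0],[0,0,0.04,0,0,0],[0,0,0.04,0,0,0],[0,0,0.04,0,0,0],[0,0,0.04,0,0,0],[0.0321,0.0092,0,0,0,3.5],[0.0321,0.0092,0,0,0,3.5],[0.0321,0.0092,0,0,0,3.5],[0.0321,0.0092,0,0,0,3.5],[0.0321,0.0092,0,0,0,3.5],[0.0321,0.0092,0,0,0,3.5],[0.0321,0.0092,0,0,0,3.5],[0.0321,0.0092,0,0,0,3.5],[0,0,0,0,0,0],[0,0,0,0,0,0],[0,0,0,0,0,0]]]'
python3 - <<'E'
import sys;sys.argv=["","pics/w2.png","recess=.036","scale_foot=.2","tray_grip=.138","dish_centre=.026"]
exec(open("look.py").read())
R=lambda Q:(len(Q),cv2.minAreaRect((Q[:,:2]*1000).astype(np.float32)) if len(Q) else 0)
n=np.hypot(P[...,0]-.594,P[...,1]+.019)<.085
print("bar",R(P[n&(z>.142)&(z<.158)]))
n=np.hypot(P[...,0]-.686,P[...,1]+.015)<.045
A=n&(z>.031)&(z<.042);print("tab",R(P[A]))
n=np.hypot(P[...,0]-.686,P[...,1]+.015)<.03
print("floor",R(P[n&(z>.02)&(z<.0295)]))
b=np.hypot(P[...,0]-s["tool_pos"][0],P[...,1]-s["tool_pos"][1])<.04
Q=P[b&(z>.17)];print("held",len(Q),Q[:,2].min() if len(Q) else 0)
np.savez("w2.npz",P=P,im=im)
E
```

```text
time: 5.63
tool_pos: [0.6845, -0.0795, 0.2186]
tool_rot: [-0.001, 0.692, 0.722, -0.0]
contact_force: [-0.6, 0.7, -1.4]
gripper_width: 0.11
grasp_force: 61.9
5.6333 [ 0.6845 -0.0795  0.2186] [[0.999, -0.039, -0.013, 0.682], [0.041, 0.948, 0.317, 0.001], [-0.001, -0.317, 0.948, 0.361], [0.0, 0.0, 0.0, 1.0]]
tool y dir deg 2.401979693335583 tilt -0.0014080326048306275 0.00010189963178742014
recess 0.6 [331.6 145.2] [ 0.6916 -0.0165  0.036 ]
scale_foot 0.83 [ 81.9 328.5] [ 0.5562 -0.109   0.2   ]
scale_foot 0.74 [324.6 297.6] [ 0.6869 -0.0848  0.2   ]
dish_centre 0.85 [230.8 144.3] [ 0.5969 -0.0201  0.026 ]
dish_centre 0.66 [230.6 144.4] [ 0.5967 -0.0202  0.026 ]
bar (6154, ((596.6097412109375, -18.95665740966797), (14.459495544433594, 139.10406494140625), 2.3108420372009277))
tab (4300, ((676.6640014648438, -15.912837982177734), (70.64846801757812, 79.74159240722656), 2.186049461364746))
floor (1722, ((688.2180786132812, -15.653703689575195), (53.893001556396484, 47.14455032348633), 2.346776247024536))
held 42620 0.19851226458555876
```

View pics/w2.png

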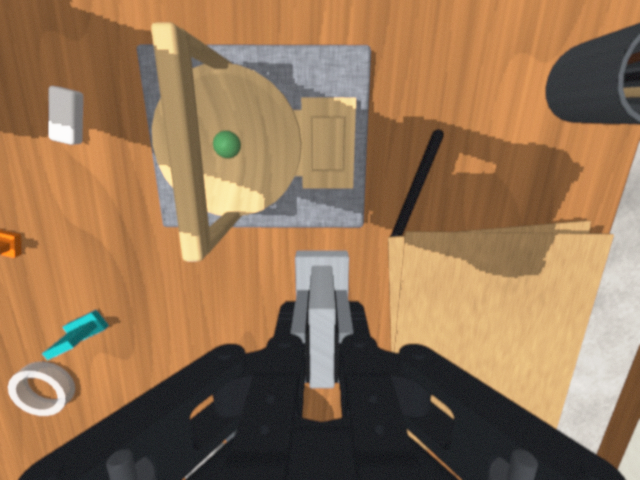

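```bash
python3 - <<'E'
from h import *
f=np.load("w2.npz");P=f["P"];z=P[...,2]
R=lambda Q:(len(Q),cv2.minAreaRect((Q[:,:2]*1000).astype(np.float32)),np.median(Q[:,2]))
# into tray frame
for tag,reg,lo,hi in(("foot",(245,310,290,355),.19,.22),("foot top",(245,290,290,355),.203,.215),("recess floor",(110,178,308,350),.02,.0315),("tab",(95,190,300,358),.0335,.0385)):
    a,b,c,d=reg;Q=P[a:b,c:d].reshape(-1,3);Q=Q[(Q[:,2]>lo)&(Q[:,2]<hi)];print(tag,R(Q))
    th=np.radians(2.3);q=Q[:,:2]@np.array([[np.cos(th),-np.sin(th)],[np.sin(th),np.cos(th)]]);print("  in 2.3deg axes",np.percentile(q,[.5,99.5],axis=0).round(4).tolist())
t=np.array([.6845,-.0795]);print(t@np.array([[np.cos(th),-np.sin(th)],[np.sin(th),np.cos(th)]]))
print(z[143,300:360:3].round(3),z[100:190:4,328].round(3))
E
```

```text
foot (1772, ((684.5233764648438, -68.11956787109375), (25.98691177368164, 20.850797653198242), 2.3499836921691895), np.float64(0.20801260009894504))
  in 2.3deg axes [[0.6684, -0.1038], [0.6941, -0.0854]]
foot top (1516, ((684.4868774414062, -67.26805877685547), (25.989194869995117, 19.14774513244629), 2.4133307933807373), np.float64(0.20803921797151803))
  in 2.3deg axes [[0.6684, -0.1033], [0.6941, -0.0854]]
recess floor (1650, ((688.06005859375, -15.660179138183594), (29.16510581970215, 47.14455032348633), 2.346776247024536), np.float64(0.025616688167685114))
  in 2.3deg axes [[0.6723, -0.0667], [0.7013, -0.0197]]
tab (3068, ((687.2311401367188, -15.496620178222656), (49.4978141784668, 79.76725769042969), 2.186049461364746), np.float64(0.03554443883324704))
  in 2.3deg axes [[0.6629, -0.0828], [0.7107, -0.0033]]
[ 0.68075809 -0.10690617]
[0.04  0.035 0.037 0.036 0.033 0.025 0.025 0.026 0.025 0.025 0.025 0.026
 0.026 0.025 0.026 0.036 0.035 0.034 0.019 0.019] [0.036 0.035 0.034 0.036 0.035 0.024 0.026 0.025 0.024 0.025 0.025 0.026
 0.026 0.027 0.025 0.025 0.025 0.025 0.035 0.036 0.036 0.033 0.02 ]
```

```bash
python3 -m handwheel '[[[0.0015,0.0322,0,0,0,0],[0.0015,0.0322,0,0,0,0],[0,0,-0.03,0,0,0],[0,0,-0.04,0,0,0],[0,0,-0.04,0,0,0],[0,0,-0.03,0,0,0],[0,0,-0.0146,0,0,0],[0,0,0,0,0,0],[0,0,0,0,0,0],[0,0,0,0,0,0]]]'
python3 - <<'E'
import sys;sys.argv=["","pics/w3.png"]
exec(open("look.py").read())
cv2.imwrite("pics/w3c.png",cv2.resize(im[170:400,180:460],None,fx=2.4,fy=2.4))
E
```

```text
time: 6.72
tool_pos: [0.6901, -0.0156, 0.0677]
tool_rot: [0.002, 0.692, 0.722, 0.001]
contact_force: [0.2, -0.6, -0.0]
gripper_width: 0.109
grasp_force: 61.9
6.7167 [ 0.6901 -0.0156  0.0677] [[0.999, -0.037, -0.019, 0.686], [0.041, 0.947, 0.317, 0.065], [0.006, -0.318, 0.948, 0.21], [0.0, 0.0, 0.0, 1.0]]
tool y dir deg 2.3936411653574643 tilt 0.005010530462647886 -0.0006617368009417192
```

View pics/w3c.png

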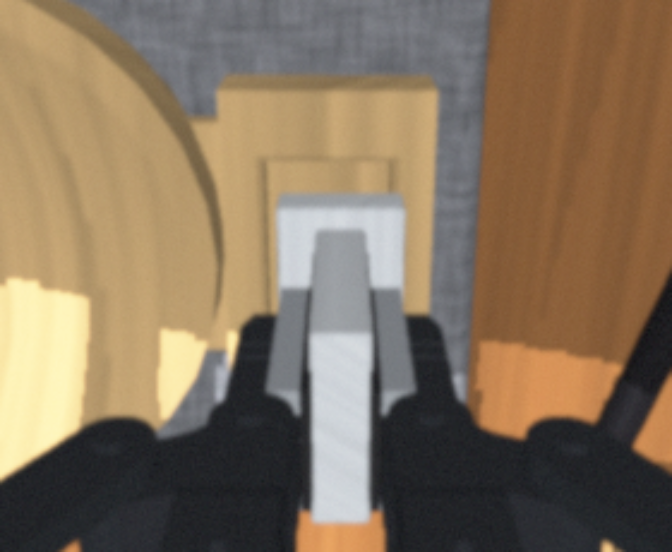

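```bash
python3 -m handwheel '[[[0,0,0,0,0,0],[0,0,0,0,0,0],[0,0,0,0,0,0]]]'; python3 - <<'E'
from h import *
from scipy.spatial.transform import Rotation as R
s=state();print(s["tool_pos"],R.from_quat(np.roll(s["tool_rot"],-1)).as_matrix().round(4),s["joint_vel"].round(3))
E
```

```text
time: 7.02
tool_pos: [0.689, -0.0153, 0.0659]
tool_rot: [0.001, 0.692, 0.722, 0.001]
contact_force: [-0.3, -0.0, 0.2]
gripper_width: 0.102
grasp_force: 61.9
[ 0.68895986 -0.01532269  0.06591882] [[-4.200e-02  9.991e-01  2.400e-03]
 [ 9.991e-01  4.200e-02 -3.000e-04]
 [-4.000e-04  2.400e-03 -1.000e+00]] [ 0.001  0.01   0.009 -0.001 -0.     0.001]
```

```bash
python3 -m handwheel '[[[0,0,0,0,0,0],[0,0,0,0,0,0],[0,0,0,0,0,0],[0,0,0,0,0,0],[0,0,0,0,0,0],[0,0,0,0,0,0],[0,0,0,0,0,0],[0,0,0,0,0,0]]]'; python3 - <<'E'
import sys;sys.argv=["","pics/w4.png"]
exec(open("look.py").read())
R=lambda Q:(len(Q),np.round(cv2.minAreaRect((Q[:,:2]*1000).astype(np.float32))[0],1),cv2.minAreaRect((Q[:,:2]*1000).astype(np.float32))[1:])
th=np.radians(2.3);M=np.array([[np.cos(th),-np.sin(th)],[np.sin(th),np.cos(th)]])
for tag,reg,lo,hi in(("foot",(235,300,280,360),.045,.062),("tab",(190,300,260,365),.0325,.0395),("recess floor",(225,300,280,360),.02,.0305)):
    a,b,c_,d_=reg;Q=P[a:b,c_:d_].reshape(-1,3);Q=Q[(Q[:,2]>lo)&(Q[:,2]<hi)]
    print(tag,len(Q),np.percentile(Q[:,:2]@M,[.5,99.5],axis=0).round(4).tolist() if len(Q) else 0,np.median(Q[:,2]))
print(s["tool_pos"][:2]@M)
E
```

```text
time: 7.68
tool_pos: [0.6881, -0.0152, 0.0642]
tool_rot: [-0.0, 0.692, 0.722, -0.0]
contact_force: [0.6, -0.7, -0.8]
gripper_width: 0.104
grasp_force: 61.9
7.6833 [ 0.6881 -0.0152  0.0642] [[0.999, -0.039, -0.014, 0.685], [0.041, 0.948, 0.317, 0.066], [0.001, -0.317, 0.948, 0.207], [0.0, 0.0, 0.0, 1.0]]
tool y dir deg 2.407177316832556 tilt -3.886594360161926e-05 8.686245117350987e-06
foot 1678 [[0.6745, -0.0396], [0.7003, -0.0213]] 0.05373422083532817
tab 5325 [[0.6549, -0.0545], [0.7103, -0.0031]] 0.035589141589751155
recess floor 570 [[0.6721, -0.0563], [0.7011, -0.0228]] 0.0256789971154847
[ 0.68692917 -0.04278922]
```

```bash
python3 -m handwheel '[[[-0.0006,0,-0.002,0,0,0],[0,0,-0.003,0,0,0],[0,0,-0.003,0,0,0],[0,0,-0.003,0,0,0],[0,0,-0.003,0,0,0],[0,0,-0.002,0,0,0],[0,0,0,0,0,0],[0,0,0,0,0,0],[0,0,0,0,0,0]]]'
```

```text
time: 8.48
tool_pos: [0.6876, -0.0152, 0.0484]
tool_rot: [0.0, 0.692, 0.722, 0.0]
contact_force: [-0.1, -0.3, -0.4]
gripper_width: 0.107
grasp_force: 61.9
```

```bash
python3 -m handwheel '[[[0,0,-0.001,0,0,0],[0,0,-0.001,0,0,0],[0,0,-0.001,0,0,0],[0,0,0,0,0,0],[0,0,0,0,0,0]]]'
```

```text
time: 8.9
tool_pos: [0.6878, -0.0152, 0.046]
tool_rot: [0.0, 0.692, 0.722, 0.0]
contact_force: [-1.4, -0.0, 3.6]
gripper_width: 0.107
grasp_force: 62.3
```

```bash
python3 -m handwheel '[[[0,0,-0.001,0,0,0],[0,0,-0.001,0,0,0],[0,0,0,0,0,0],[0,0,0,0,0,0]]]'; python3 -m handwheel '[[[0,0,-0.001,0,0,0],[0,0,-0.001,0,0,0],[0,0,0,0,0,0],[0,0,0,0,0,0]]]'
```

```text
time: 9.23
tool_pos: [0.6879, -0.0152, 0.0459]
tool_rot: [0.0, 0.692, 0.722, -0.0]
contact_force: [-6.1, 1.1, 11.7]
gripper_width: 0.108
grasp_force: 64.0
time: 9.57
tool_pos: [0.688, -0.0152, 0.0459]
tool_rot: [-0.0, 0.692, 0.722, -0.0]
contact_force: [-10.9, 1.5, 21.3]
gripper_width: 0.107
grasp_force: 65.2
```

```bash
python3 -m handwheel '[[[0,0,-0.001,0,0,0],[0,0,-0.001,0,0,0],[0,0,0,0,0,0],[0,0,0,0,0,0]]]'; python3 - <<'E'
import sys;sys.argv=["","pics/w5.png"]
exec(open("look.py").read())
th=np.radians(2.3);M=np.array([[np.cos(th),-np.sin(th)],[np.sin(th),np.cos(th)]])
q=P[...,:2]@M
F=(abs(q[...,0]-.6868)<.0115)&(q[...,1]>-.029)&(q[...,1]<-.0225)
T=(abs(q[...,0]-.6868)<.022)&(q[...,1]>-.0175)&(q[...,1]<-.005)
cv=lambda m:(m.sum(),np.percentile(z[m&(z>.01)],[10,50,90]).round(4))
print("foot",cv(F&(z<.05)),"tab",cv(T))
E
```

```text
time: 9.9
tool_pos: [0.6881, -0.0152, 0.046]
tool_rot: [-0.0, 0.692, 0.722, -0.0]
contact_force: [-16.8, 1.2, 28.4]
gripper_width: 0.107
grasp_force: 66.3
9.9 [ 0.6881 -0.0152  0.046 ] [[0.999, -0.04, -0.013, 0.685], [0.042, 0.947, 0.317, 0.066], [-0.0, -0.317, 0.948, 0.188], [0.0, 0.0, 0.0, 1.0]]
tool y dir deg 2.4308959298185004 tilt -0.0009318746065852487 -0.000372234707675508
foot (np.int64(751), array([0.0349, 0.0361, 0.0466])) tab (np.int64(2384), array([0.0348, 0.0356, 0.0364]))
```

```bash
python3 -m handwheel '[[[0,0,0.003,0,0,0],[0,0,0.003,0,0,0],[0,0,0,0,0,0],[0,0,0,0,0,0]]]'; python3 -m handwheel '[[[0,0,0,0,0,0],[0,0,0,0,0,0],[0,0,0,0,0,0],[0,0,0,0,0,0]]]' 0.5
```

```text
time: 10.28
tool_pos: [0.6881, -0.0152, 0.046]
tool_rot: [0.0, 0.692, 0.722, 0.0]
contact_force: [-0.4, -0.3, 5.6]
gripper_width: 0.105
grasp_force: 62.8
time: 10.62
tool_pos: [0.687, -0.0151, 0.0443]
tool_rot: [-0.001, 0.692, 0.722, -0.0]
contact_force: [0.3, -0.4, 0.9]
gripper_width: 0.503
grasp_force: 0.0
```

```bash
python3 -m handwheel '[[[0,0,0.02,0,0,0],[0,0,0.035,0,0,0],[0,0,0.04,0,0,0],[0,0,0.04,0,0,0],[0,0,0.035,0,0,0],[-0.03,-0.0013,0,0,0,0],[-0.03,-0.0013,0,0,0,0],[-0.03,-0.0013,0,0,0,0],[0,0,0,0,0,0],[0,0,0,0,0,0],[0,0,0,0,0,0],[0,0,0,0,0,0],[0,0,0,0,0,0]]]' 0.5
python3 - <<'E'
import sys;sys.argv=["","pics/w6.png","ball_center=.0385"]
exec(open("look.py").read())
R=lambda Q:(len(Q),cv2.minAreaRect((Q[:,:2]*1000).astype(np.float32)) if len(Q) else 0)
n=np.hypot(P[...,0]-.5966,P[...,1]+.019)<.085
print("bar",R(P[n&(z>.142)&(z<.158)]))
th=np.radians(2.3);M=np.array([[np.cos(th),-np.sin(th)],[np.sin(th),np.cos(th)]])
q=P[...,:2]@M
F=(abs(q[...,0]-.6868)<.011)&(abs(q[...,1]+.0432)<.020)&(z<.05)
T=(abs(q[...,0]-.6868)<.022)&(abs(q[...,1]+.0432)>.027)&(abs(q[...,1]+.0432)<.037)
print("foot",F.sum(),np.percentile(z[F],[10,50,90]),"tab",np.percentile(z[T],[10,50,90]))
E
```

```text
time: 11.7
tool_pos: [0.5985, -0.0192, 0.2156]
tool_rot: [0.0, 0.692, 0.722, 0.0]
contact_force: [-0.3, -0.1, 0.2]
gripper_width: 0.5
grasp_force: 0.0
11.7 [ 0.5985 -0.0192  0.2156] [[0.999, -0.039, -0.015, 0.595], [0.041, 0.948, 0.317, 0.062], [0.002, -0.317, 0.948, 0.358], [0.0, 0.0, 0.0, 1.0]]
tool y dir deg 2.414865736410894 tilt 0.0006050116551378706 -8.09899290210483e-05
ball_center 0.57 [318.8 211.7] [ 0.5966 -0.0178  0.0385]
bar (4284, ((595.8660278320312, -18.75531768798828), (14.07890796661377, 139.0278778076172), 2.189098358154297))
foot 504 [0.03485709 0.03603572 0.04611876] tab [0.03474476 0.03565714 0.03660935]
```

View pics/w6.png

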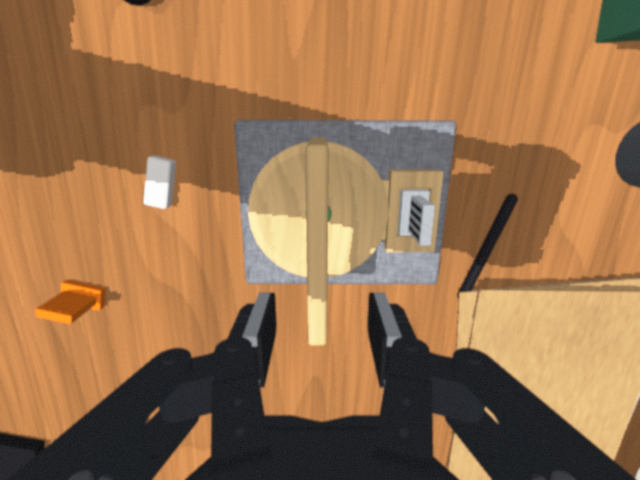

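```bash
python3 -m handwheel '[[[-0.001,0.0002,-0.02,0,0,0],[0,0,-0.03,0,0,0],[0,0,-0.025,0,0,0],[0,0,-0.015,0,0,0],[0,0,-0.0065,0,0,0],[0,0,0,0,0,0],[0,0,0,0,0,0],[0,0,0,0,0,0],[0,0,0,0,0,0],[0,0,0,0,0,0],[0,0,0,0,0,0],[0,0,0,0,0,0]]]'
```

```text
time: 12.8
tool_pos: [0.5968, -0.0189, 0.1194]
tool_rot: [0.0, 0.692, 0.722, 0.0]
contact_force: [-1.0, 0.4, -0.7]
gripper_width: 0.502
grasp_force: 0.0
```

```bash
python3 -m handwheel '[[[-0.0003,0,-0.001,0,0,0],[0,0,0,0,0,0],[0,0,0,0,0,0],[0,0,0,0,0,0],[0,0,0,0,0,0]]]' 0.22;  python3 -m handwheel '[[[0,0,0,0,0,0],[0,0,0,0,0,0],[0,0,0,0,0,0],[0,0,0,0,0,0],[0,0,0,0,0,0],[0,0,0,0,0,0]]]' 0
```

```text
time: 13.22
tool_pos: [0.5962, -0.0189, 0.1177]
tool_rot: [-0.0, 0.692, 0.722, -0.0]
contact_force: [1.4, 0.5, -0.1]
gripper_width: 0.219
grasp_force: 0.0
time: 13.72
tool_pos: [0.5958, -0.019, 0.1179]
tool_rot: [-0.0, 0.692, 0.722, -0.0]
contact_force: [-4.4, -0.9, 4.1]
gripper_width: 0.156
grasp_force: 60.7
```

```bash
python3 -m handwheel '[[[0,0,0.0005,0,0,0],[0,0,0.001,0,0,0],[0,0,0.0015,0,0,0],[0,0,0.002,0,0,0],[0,0,0.002,0,0,0],[0,0,0.002,0,0,0],[0,0,0.002,0,0,0],[0,0,0.002,0,0,0],[0,0,0.002,0,0,0],[0,0,0.002,0,0,0],[0,0,0.001,0,0,0],[0,0,0.001,0,0,0],[0,0,0.0005,0,0,0],[0,0,0.0005,0,0,0],[0,0,0,0,0,0],[0,0,0,0,0,0],[0,0,0,0,0,0],[0,0,0,0,0,0]]]'
cat > lvl.py <<'E'
import sys
exec(open("look.py").read())
R=lambda Q:(len(Q),cv2.minAreaRect((Q[:,:2]*1000).astype(np.float32)) if len(Q) else 0)
c0=s["tool_pos"];zt=c0[2]+.019-.118 # tray underside est
th=np.radians(float(sys.argv[2]) if len(sys.argv)>2 else 2.3)
M=np.array([[np.cos(th),-np.sin(th)],[np.sin(th),np.cos(th)]])
q=(P[...,:2]-c0[:2])@M; r=np.hypot(q[...,0],q[...,1])
def plane(m):
    A=np.c_[q[m],np.ones(m.sum())];b=z[m];k=np.ones(len(b),bool)
    for _ in range(4):
        x=np.linalg.lstsq(A[k],b[k],rcond=None)[0];e=b-A@x;k=abs(e)<.003
    return m.sum(),k.sum(),"tilt x,y deg",np.degrees(x[:2]).round(2),"z",x[2].round(4)
h=z-zt
print("zt",zt.round(4))
print("tab",plane((abs(q[...,0]-.092)<.023)&(abs(q[...,1])<.039)&((abs(q[...,1])>.026)|(abs(q[...,0]-.092)>.016))&(abs(h-.016)<.012)))
print("rim",plane((r>.059)&(r<.0655)&(abs(h-.020)<.012)))
hsv=cv2.cvtColor(im,cv2.COLOR_BGR2HSV);g=(hsv[...,0]>45)&(hsv[...,0]<85)&(hsv[...,1]>110)&(r<.06)&(h<.05)
print("green",g.sum(),q[g].mean(0) if g.any() else 0)
E
sed -i 's/^for a in sys.argv\[2:\]/for a in [b for b in sys.argv[2:] if "=" in b]/' look.py
python3 lvl.py pics/w7.png 2.3
```

```text
time: 15.22
tool_pos: [0.5961, -0.0189, 0.1377]
tool_rot: [-0.0, 0.692, 0.722, -0.0]
contact_force: [0.4, 0.1, -6.3]
gripper_width: 0.155
grasp_force: 59.4
15.2167 [ 0.5961 -0.0189  0.1377] [[0.999, -0.039, -0.014, 0.593], [0.041, 0.948, 0.317, 0.062], [0.001, -0.317, 0.948, 0.28], [0.0, 0.0, 0.0, 1.0]]
tool y dir deg 2.4065519264153896 tilt -0.00021112294697225566 5.810393065905744e-05
zt 0.0387
tab (np.int64(3002), np.int64(3001), 'tilt x,y deg', array([-0.02, -0.02]), 'z', np.float64(0.0554))
rim (np.int64(4063), np.int64(4063), 'tilt x,y deg', array([-0.01,  0.03]), 'z', np.float64(0.0593))
green 0 0
```

```bash
python3 -m handwheel '[[[0,0,0.001,0,0,0],[0,0,0.002,0,0,0],[0,0,0.003,0,0,0],[0,0,0.004,0,0,0],[0,0,0.005,0,0,0],[0,0,0.005,0,0,0],[0,0,0.005,0,0,0],[0,0,0.005,0,0,0],[0,0,0.005,0,0,0],[0,0,0.005,0,0,0],[0,0,0.005,0,0,0],[0,0,0.005,0,0,0],[0,0,0.004,0,0,0],[0,0,0.003,0,0,0],[0,0,0.002,0,0,0],[0,0,0.001,0,0,0],[0,0,0,0,0,0],[0,0,0,0,0,0],[0,0,0,0,0,0],[0,0,0,0,0,0]]]'
python3 - <<'E'
from h import *
s=state();print(s["joint_pos"].round(3));t=s["tool_pos"]
for n in("scene","side"):
    im,d=grab_frame(n);P=cloud(n,d)
    hsv=cv2.cvtColor(im,cv2.COLOR_BGR2HSV);g=(hsv[...,0]>45)&(hsv[...,0]<85)&(hsv[...,1]>90)&(np.hypot(P[...,0]-t[0],P[...,1]-t[1])<.07)&(P[...,2]>.05)&(P[...,2]<.16)
    v,u=np.nonzero(g);print(n,g.sum(), len(u) and atz(n,(u.mean(),v.mean()),t[2]+.019-.118+.0185)-t)
E
python3 lvl.py pics/w8.png 2.3
```

```text
time: 16.93
tool_pos: [0.596, -0.0188, 0.1974]
tool_rot: [-0.0, 0.692, 0.722, -0.0]
contact_force: [-0.7, 0.5, -5.9]
gripper_width: 0.154
grasp_force: 59.4
[-0.156  0.009  1.715  0.     1.419 -0.198]
scene 85 [-0.00369713 -0.0003352  -0.0805    ]
side 91 [-0.00081153  0.00057283 -0.0805    ]
17.0333 [ 0.5961 -0.0189  0.1975] [[0.999, -0.039, -0.014, 0.593], [0.041, 0.948, 0.317, 0.062], [0.001, -0.317, 0.948, 0.34], [0.0, 0.0, 0.0, 1.0]]
tool y dir deg 2.408305279896094 tilt -0.0004463341211892372 0.00011082778350136009
zt 0.0985
tab (np.int64(2987), np.int64(2987), 'tilt x,y deg', array([-0.07,  0.03]), 'z', np.float64(0.1153))
rim (np.int64(4062), np.int64(4062), 'tilt x,y deg', array([-0.03,  0.04]), 'z', np.float64(0.1192))
green 0 0
```

```bash
python3 -m handwheel '[[[0,0,0,0,0,-0.5],[0,0,0,0,0,-1],[0,0,0,0,0,-1.5],[0,0,0,0,0,-2],[0,0,0,0,0,-2.5],[0,0,0,0,0,-2.5],[0,0,0,0,0,-2.5],[0,0,0,0,0,-2.5],[0,0,0,0,0,-2.5],[0,0,0,0,0,-2.5],[0,0,0,0,0,-2.5],[0,0,0,0,0,-2.5],[0,0,0,0,0,-2.5],[0,0,0,0,0,-2.5],[0,0,0,0,0,-2.5],[0,0,0,0,0,-2.5],[0,0,0,0,0,-2.5],[0,0,0,0,0,-2.5],[0,0,0,0,0,-2.5],[0,0,0,0,0,-2.5]]]'; python3 -m handwheel '[[[0,0,0,0,0,-2.5],[0,0,0,0,0,-2.5],[0,0,0,0,0,-2.5],[0,0,0,0,0,-2.5],[0,0,0,0,0,-2.5],[0,0,0,0,0,-2.5],[0,0,0,0,0,-2.5],[0,0,0,0,0,-2.5],[0,0,0,0,0,-2.5],[0,0,0,0,0,-2.5],[0,0,0,0,0,-2.5],[0,0,0,0,0,-2.5],[0,0,0,0,0,-2.5],[0,0,0,0,0,-2.5],[0,0,0,0,0,-2.5],[0,0,0,0,0,-2.5],[0,0,0,0,0,-2],[0,0,0,0,0,-1.5],[0,0,0,0,0,-1],[0,0,0,0,0,-0.5]]]'; python3 -m handwheel '[[[0,0,0.0005,0,0,0],[0,0,0,0,0,0],[0,0,0,0,0,0],[0,0,0,0,0,0],[0,0,0,0,0,0],[0,0,0,0,0,0],[0,0,0,0,0,0],[0,0,0,0,0,0]]]'
python3 - <<'E'
from h import *
s=state();t=s["tool_pos"]
for n in("scene","side"):
    im,d=grab_frame(n);P=cloud(n,d);cv2.imwrite(f"pics/{n}9.png",im)
    hsv=cv2.cvtColor(im,cv2.COLOR_BGR2HSV);g=(hsv[...,0]>45)&(hsv[...,0]<85)&(hsv[...,1]>90)&(np.hypot(P[...,0]-t[0],P[...,1]-t[1])<.07)&(P[...,2]>.05)&(P[...,2]<.16)
    v,u=np.nonzero(g);print(n,g.sum(), len(u) and atz(n,(u.mean(),v.mean()),t[2]+.019-.118+.0185)-t)
a=cv2.imread("pics/scene9.png")[170:400,100:460]
cv2.imwrite("pics/end.png",cv2.resize(a,None,fx=2.2,fy=2.2))
E
python3 lvl.py pics/w9.png -87.7
```

```text
time: 18.75
tool_pos: [0.5962, -0.0189, 0.1978]
tool_rot: [-0.0, 0.916, 0.401, 0.0]
contact_force: [0.2, -0.1, -6.0]
gripper_width: 0.153
grasp_force: 59.4
time: 20.42
tool_pos: [0.5963, -0.0188, 0.1979]
tool_rot: [-0.0, 1.0, 0.02, 0.0]
contact_force: [0.5, 0.9, -5.0]
gripper_width: 0.153
grasp_force: 59.4
time: 21.08
tool_pos: [0.5962, -0.0189, 0.1983]
tool_rot: [0.0, 1.0, 0.021, -0.0]
contact_force: [-0.3, 0.7, -5.9]
gripper_width: 0.154
grasp_force: 59.4
scene 84 [-0.00294765 -0.00010717 -0.0805    ]
side 86 [-0.00048649  0.00038877 -0.0805    ]
21.1833 [ 0.5962 -0.0189  0.1983] [[0.041, 0.948, 0.316, 0.678], [-0.999, 0.039, 0.013, -0.016], [-0.0, -0.316, 0.949, 0.341], [0.0, 0.0, 0.0, 1.0]]
tool y dir deg -87.58884756232024 tilt -1.6175258767525857e-05 1.0218218363013597e-05
zt 0.0993
tab (np.int64(2981), np.int64(2976), 'tilt x,y deg', array([-0.18,  0.12]), 'z', np.float64(0.116))
rim (np.int64(3987), np.int64(3986), 'tilt x,y deg', array([-0.04,  0.02]), 'z', np.float64(0.1199))
green 0 0
```

View pics/end.png

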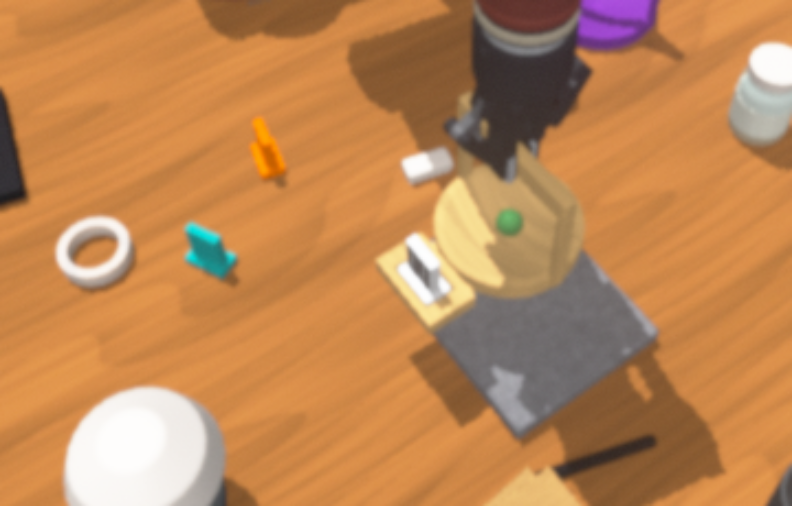

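The closing picture shows the block seated in the tab at (425,280), on the lamp's side (lamp at 145,450). The ball is mid-dish at (510,222), and the tray is level about 8 cm above the plinth.

```bash
python3 -c "
from plant import *
print(job_done())"
```

```text
the job is handed in; nothing more can be done
None
```

The job is handed in: the scale block sits flush in the tray's recess, and the arm holds the tray level about 8 cm above its plinth, turned a quarter turn with the block on the lamp's side and the ball in mid-dish. It took about 21 s, and I left the eraser and loupe alone.

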